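# Raise the strut-assisted hood of the quiet test box and put the therapy unit on standby

### The arm

A 6-joint arm with a two-finger parallel gripper is mounted at the origin on the work surface. World frame = base frame: x ahead of the robot, y to its left, z up, the work surface at z = 0. Lengths are in m, angles in rad, forces in N, time in s.
With the tool pointing down it reaches from about 0.35 to 0.85 m from the base axis. Payload 8.1 kg.
Tool frame: the origin (TCP) lies on the centre line of the jaws, within the pads' length; the fingertips stand 17 mm ahead of it and the grasp point (between the pads) lies 2 mm behind it; z points along the fingers, x is the direction in which the jaws open and shut, and the axes are right-handed (so a half turn about z gives the same grasp; the last joint's range is limited). The gripper opens to 93 mm and grips with 3 to 60 N. Pads are 15 mm wide; open, the fingers measure 128 mm over their backs; the gripper's body (75 mm by 188 mm) begins 65 mm behind the grasp point.
Start: joints at [-1.371, 0.13, 1.488, -0, 1.523, -0.085], TCP at [0.169, -0.576, 0.236] pointing down, gripper open.
Joint ranges: [-2.96, 2.96], [-0.89, 2.26], [0.02, 2.5], [-1.34, 4.48], [0, 2.73], [-2.66, 2.66]. Speed limits (rad/s): [2.39, 2.39, 2.79, 3.14, 3.14, 3.14].

### API

Orientations are given as [roll, pitch, yaw] about the fixed x, y, z axes, in that order (R = Rz(yaw) Ry(pitch) Rx(roll)).
In Python, from workcell import r gives the robot as it stands.
- The arm moves only by the tool apply_moves, never from a script. Its argument "deltas" is text: rows parted by semicolons, each of 7 numbers parted by spaces: the closure, from 0 (fully open) to 1 (shut), then the shift along the tool's x, y, z in mm, then the turn, a rotation vector about the tool's x, y, z in degrees. In form: grip tx ty tz wx wy wz; .... A call has 1 to 20 rows; each row is the pose to reach, as a shift and turn from the pose commanded when the call began, along the tool's axes at that moment; what a row does not reach only later rows make up. A row lasts 1/8 s, in which the tool goes at most 62.5 mm and 10.7 degrees, less where a joint would pass 70% of its speed; a pose out of reach is approached as far as the arm can. A call with a gripper value outside its range is refused whole. The fingers move at their own pace and stop on an object; the grip force is fixed at half the most. Time passes only in rows, so rows that repeat a pose let the fingers close. It gives the time, the measured TCP pose, the force and the opening at its end, in the units of the state.
- r.read_state(): the state, without advancing time (a new reading comes with each control period).
- r.snapshot(name): name is "side" or "top"; returns a dict with "pixels" (420x560x3 uint8, blue, green, red), "z_map" (420x560 float32, m along the optical axis (not along the pixel's ray), 0 where there is no reading), "fx", "fy", "cx", "cy" (pixels), "distortion" ([k1, k2, p1, p2, k3] as OpenCV has them; the pictures are not rectified), "rvec" (rotation vector, rad) and "tvec" (3), from world to camera coordinates, as OpenCV has them. Camera axes: x right, y down, z forward; pixel columns grow to the right and rows downward; lengths in m; the calibration is good to about 2 mm. A picture is of the moment at which its call begins.
- r.job_done(): hands the job in, once; it reports no verdict.
The state is a dict: "time_s": time; "joint_pos": joint angles; "qvel": joint speeds; "joint_torque": joint torques, N m; "eef_pos": TCP position; "eef_rot": TCP orientation; "ft_force": force on the tool from outside, world axes, zero at the start; "wrist_torque": the same for the moment, N m; "gripper_width": finger opening in m.
Only numpy, scipy, OpenCV 4.12 (cv2) and the standard library are available. Lean on these libraries where they do the work, as an engineer would, in place of code of your own. Each camera call takes 0.05 s, during which the arm holds its last target.

### The job

The noise run is over. Raise the quiet test box's hood steadily, without flinging it, until its gas struts hold it wide open by themselves; then press the wide key on the sloping front of the therapy unit inside until you feel it give, firmly but without punching it and without pressing the round keys beside it. Leave the unit where it stands and everything else on the bench alone.

Things in the scene. Friction and masses are not known exactly. Their poses are not given: they have to be found in the camera images.
- test_box: quiet test box, fixed: grey steel tray 280 x 340 mm, walls 10 mm thick and 45 mm high, shut by a grey hood 280 x 340 x 105 mm, front edge bevelled, clear window on top, a gas strut outside each side (12 mm off the wall). Latches undone. Origin on the bench under the tray's centre; x from the front (bar's side) to the hinge, y along the hinge, z up. Inner floor 18 mm above the bench
- hood (a joint): hood angle, rad: 0 shut, 1.08 at its open stop. Struts bear part of its 2 kg: 3 to 7 N up on the bar starts it, less higher up. Let go below its balance point it sinks shut; above, the struts push it to the stop and hold it. That point differs each time, 0.45 to 0.75: there the load on the bar fades and turns to a gentle pull up and away. Damped: 1 Nm at 0.8 rad/s
- hood_bar (a point): middle of the hood's handle: round steel bar 12 mm thick along the box's y, straight over 124 mm, its middle line 50 mm before the hood's front wall (44 mm clear gap), 90 mm above the bench when shut; the wall goes on 17 mm above it, then a 45 degree bevel up to the hood's top. Shut, it is 330 mm before and 45 mm above the hinge line and swings about it. Axes: the hood's
- hood_hinge (a point): middle of the hinge line, on the tray's rear rim, 45 mm above the bench; the hinge runs along the box's y
- unit: therapy unit: loose white casing 130 x 180 x 90 mm, 1.2 kg, on the tray floor under the hood. Origin under its centre, x from front to back. Behind a 50 mm high front lip a dark keypad slopes up 28 degrees from level, 75 mm deep: screen above, row of three keys below. The open hood's bar and front edge hang over the keys: no room for an upright tool; reach in from the front, square to the keypad
- wide_key (a joint): travel of the wide key, m: 0 at rest, 0.0012 fully in; it springs back. Almost travelless: it gives at 0.8 mm under 6 N and is fully in at 7.5 N, so it must be felt, not measured. More than 35 N would harm it
- wide_key_top (a point): middle of the face of the wide key, an oblong grey pad 62 mm (y) by 22 mm (x) in the middle of the key row, 4 mm proud of the keypad, 23 mm up the slope from the lip. z points out of the keypad (square to it, the way to press is -z), x up the slope, y along the key
- round_key_left: round grey key 20 mm across, its middle 58 mm from the middle of the wide key on the unit's +y side; not to be pressed. The origin is at the wide key's foot
- round_key_right: the same on the unit's -y side. The origin is at the wide key's foot
- filter_cap: bystander: white stepped cap 36 mm across, 50 mm high, standing on the tray floor on the +y side of the unit. Origin under its centre
- multimeter: bystander: yellow and black hand multimeter 165 x 80 x 44 mm lying beside the box on its +y side. Origin under its centre, x along it
- screwdriver: bystander: screwdriver 190 mm long lying on the bench before the box, off its -y corner. Origin near its middle
- spare_cover: bystander: empty white casing half 120 x 100 x 50 mm beside the box on its -y side. Origin under its centre
- screw_tray: bystander: grey compartment tray 120 x 160 x 30 mm. Origin under its centre
- circuit_board: bystander: green circuit board 100 x 140 mm, 14 mm high with its parts. Origin under its centre
- brush: bystander: brush 170 mm long. Origin near its middle

How it is judged:
On the way, in this order (a step that is already met when the one before it is completed fails the run):
1. the hood stands wide open on its struts alone, untouched and still (value of joint hood above 0.98 rad and contact force between hood and anything else below 0.3 N and velocity of joint hood below 0.05 rad/s), for 0.3 s.
2. the wide key is pressed until it gives (about 6 N), with the hood still up (value of joint wide_key above 0.0008 m and contact force between the fingers and unit above 4 N and value of joint hood above 0.98 rad), for 0.1 s.
At the end, for the whole second after the job is handed in: the hood stands at rest within 0.1 rad of its open stop, held by its struts; the wide key has been pressed and has sprung back; the unit stands within 20 mm of where it was (value of joint hood above 0.98 rad and velocity of joint hood below 0.05 rad/s and value of joint wide_key below 0.0004 m and distance of unit from where it was at the start of the episode below 0.02 m and linear speed of unit below 0.02 m/s); the robot touches nothing.
It fails at once if the hood is flung or slammed (faster than 1.8 rad/s) (velocity of joint hood above 1.8 rad/s or velocity of joint hood below -1.8 rad/s).
It fails at once if the unit is punched (more than 35 N) (contact force between unit and the fingers above 35 N).
It fails at once if a round key is pressed (more than 3 N) (contact force between any of round_key_left, round_key_right and anything else above 3 N).
It fails at once if the unit is shoved or lifted more than 20 mm (distance of unit from where it was at the start of the episode above 0.02 m).
It fails at once if a bystander is moved more than 20 mm (distance of any of filter_cap, multimeter, screwdriver, spare_cover, screw_tray, circuit_board, brush from where it was at the start of the episode above 0.02 m).
It also fails if it takes over 54 s, if anything falls off the work surface, if the arm or the gripper's body presses on something with over 40 N, if the wrist force passes 120 N, or if a joint passes its speed limit or range.

## Working session

There is one attempt and no reset: what is moved stays moved. The work goes in short steps, Python scripts to look and compute and a tool call to move; the robot and the scene stay as the last step left them, time stands still between calls to the robot, and variables do not carry over. Pictures are saved under pics/ and viewed, and the job is handed in when it is done.

Besides the shell and the picture viewer there is one more tool, called in YAML: its name, and indented under it one key for each argument. apply_moves: Moves the arm, as the interface text tells. Its arguments: {"type":"object","properties":{"deltas":{"type":"string"}},"required":["deltas"]}

```bash
ls; mkdir -p pics; cat > h.py <<'E'
import numpy as np, cv2, pickle
from scipy.spatial.transform import Rotation as R
def snap(name,fn):
    from workcell import r
    s=r.snapshot(name); pickle.dump(s,open(f'{fn}.pkl','wb')); cv2.imwrite(f'pics/{fn}.png',s['pixels']); return s
def load(fn): return pickle.load(open(f'{fn}.pkl','rb'))
def K(s): return np.array([[s['fx'],0,s['cx']],[0,s['fy'],s['cy']],[0,0,1.]])
def ray(s,uv):
    n=cv2.undistortPoints(np.array(uv,float).reshape(-1,1,2),K(s),np.array(s['distortion'],float)).reshape(-1,2)
    Rm=cv2.Rodrigues(np.array(s['rvec'],float))[0]; t=np.array(s['tvec'],float).reshape(3)
    return -Rm.T@t, np.c_[n,np.ones(len(n))]@Rm
def plane(s,uv,z):
    o,d=ray(s,uv); return o+d*((z-o[2])/d[:,2])[:,None]
def depth(s,uv):
    uv=np.array(uv,int).reshape(-1,2); o,d=ray(s,uv); return o+d*s['z_map'][uv[:,1],uv[:,0]][:,None]
def cloud(s):
    v,u=np.mgrid[0:420,0:560]; return depth(s,np.c_[u.ravel(),v.ravel()]).reshape(420,560,3)
def proj(s,p): return cv2.projectPoints(np.array(p,float).reshape(-1,1,3),np.array(s['rvec'],float),np.array(s['tvec'],float),K(s),np.array(s['distortion'],float))[0].reshape(-1,2)
E
python3 - <<'E'
from h import *
from workcell import r
print(r.read_state())
for n in('side','top'):
    s=snap(n,n+'0'); print(n,-cv2.Rodrigues(s['rvec'])[0].T@np.array(s['tvec']).reshape(3), (s['z_map']>0).mean())
E
```

```text
pics
{'time_s': 0.0, 'joint_pos': array([-1.37136252e+00,  1.31154336e-01,  1.48929747e+00,  1.10127663e-05,
        1.52301935e+00, -8.54255259e-02]), 'qvel': array([ 0.00024486, -0.00052769,  0.00065427, -0.00096534, -0.00059105,
       -0.00048415]), 'joint_torque': array([-2.70712117e-03, -5.59845150e+01, -4.91765749e+01,  7.65643129e-02,
        3.55360564e-02, -1.29096138e-04]), 'eef_pos': array([ 0.16851359, -0.57527119,  0.23458153]), 'eef_rot': array([-3.14142142e+00,  1.87071309e-03, -1.28593737e+00]), 'ft_force': array([-0.84715198, -0.3360107 , -0.30481946]), 'wrist_torque': array([-0.03285231, -0.01181077,  0.00076967]), 'gripper_width': 0.0927154919104354}
side [0.38153524 0.86427466 0.87421749] 0.9959948979591837
top [0.43968004 0.02800015 1.55080133] 0.9961309523809524
```

View pics/side0.png

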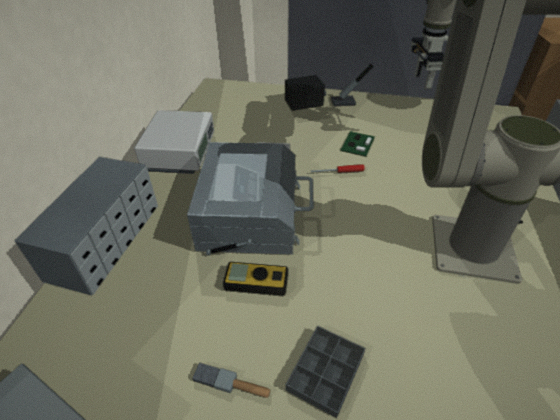

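View pics/top0.png

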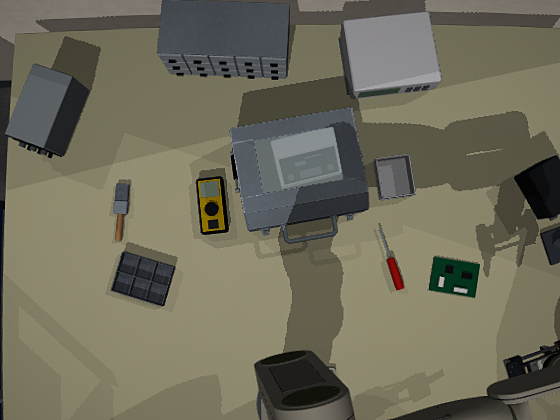

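The top view shows the box at about px (300,170), slightly rotated, with the bar at (311,237). The side view shows the bar at (310,193). Next I measure the box pose.

```bash
python3 - <<'E'
from h import *
s=load('top0'); P=cloud(s)
u0,v0=215,95
sub=P[95:255,220:385]
z=sub[...,2]
m=(z>0.12)&(z<0.17)
pts=sub[m]; print('z',np.percentile(pts[:,2],[5,50,95]))
rect=cv2.minAreaRect(pts[:,:2].astype(np.float32)*1000); print('hood top',rect, cv2.boxPoints(rect).round(0).tolist())
# bar : points 0.08..0.1 with low image row
mb=(P[...,2]>0.07)&(P[...,2]<0.11); mb[:222]=0; mb[250:]=0; mb[:,:270]=0; mb[:,350:]=0
v,u=np.where(mb); b=P[mb]; print(len(b)); 
for i in range(0,len(b),6): print(u[i],v[i],b[i].round(4))
big=cv2.resize(s['pixels'][95:265,190:420],None,fx=3.4,fy=3.4,interpolation=cv2.INTER_CUBIC); cv2.imwrite('pics/top0z.png',big)
s=load('side0');big=cv2.resize(s['pixels'][130:270,180:330],None,fx=4,fy=4,interpolation=cv2.INTER_CUBIC); cv2.imwrite('pics/side0z.png',big)
E
```

```text
z [0.13283323 0.14883583 0.15406146]
hood top ((673.164306640625, -6.87884521484375), (274.81591796875, 342.00042724609375), 9.661678314208984) [[509.0, 139.0], [566.0, -199.0], [837.0, -152.0], [780.0, 185.0]]
385
285 222 [0.5236 0.0336 0.1078]
291 222 [0.5235 0.0172 0.1081]
332 222 [ 0.5235 -0.097   0.0885]
282 223 [0.5213 0.0419 0.102 ]
288 223 [0.5214 0.0254 0.0982]
336 223 [ 0.5204 -0.1078  0.0916]
278 224 [0.5183 0.0529 0.1077]
284 224 [0.5186 0.0365 0.1004]
335 224 [ 0.5178 -0.1051  0.0894]
274 225 [0.5156 0.0638 0.1097]
280 225 [0.5163 0.0476 0.0931]
286 225 [0.5164 0.031  0.0882]
271 226 [0.5136 0.0725 0.0967]
283 226 [0.5133 0.0393 0.0961]
336 226 [ 0.5121 -0.1078  0.0901]
334 227 [ 0.5093 -0.102   0.0922]
284 228 [0.508  0.0366 0.0906]
336 228 [ 0.5066 -0.1077  0.0891]
286 229 [0.505  0.0311 0.0949]
284 230 [0.5021 0.0366 0.0979]
336 230 [ 0.5007 -0.1068  0.0978]
333 231 [ 0.4982 -0.0988  0.0944]
284 232 [0.4967 0.0367 0.0966]
332 232 [ 0.4952 -0.0955  0.0998]
284 233 [0.4941 0.0368 0.0923]
327 233 [ 0.4928 -0.0821  0.0949]
333 233 [ 0.4926 -0.0988  0.094 ]
285 234 [0.4911
[... 534 characters left out ...]
-0.0569  0.0981]
324 237 [ 0.4817 -0.0733  0.0997]
288 238 [0.48   0.0258 0.0968]
301 238 [ 0.4797 -0.0101  0.0941]
307 238 [ 0.4796 -0.0266  0.0943]
313 238 [ 0.4794 -0.0432  0.0955]
319 238 [ 0.4793 -0.06    0.0913]
289 239 [0.4773 0.0231 0.0951]
295 239 [0.4772 0.0065 0.0933]
301 239 [ 0.477  -0.01    0.0948]
307 239 [ 0.4768 -0.0265  0.0963]
313 239 [ 0.4767 -0.0434  0.0904]
288 240 [0.4745 0.0259 0.0966]
294 240 [0.4744 0.0093 0.0933]
300 240 [ 0.4742 -0.0073  0.0943]
306 240 [ 0.4742 -0.024   0.0903]
288 241 [0.4717 0.0259 0.0988]
294 241 [0.4716 0.0094 0.0953]
300 241 [ 0.4716 -0.0073  0.0895]
289 242 [0.469  0.0232 0.097 ]
295 242 [0.4687 0.0067 0.1003]
291 243 [0.4662 0.0177 0.0946]
```

View pics/top0z.png

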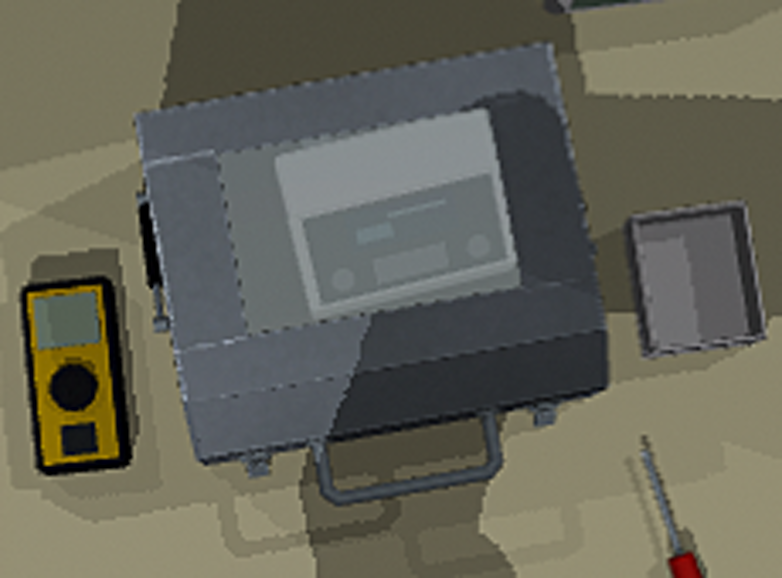

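View pics/side0z.png

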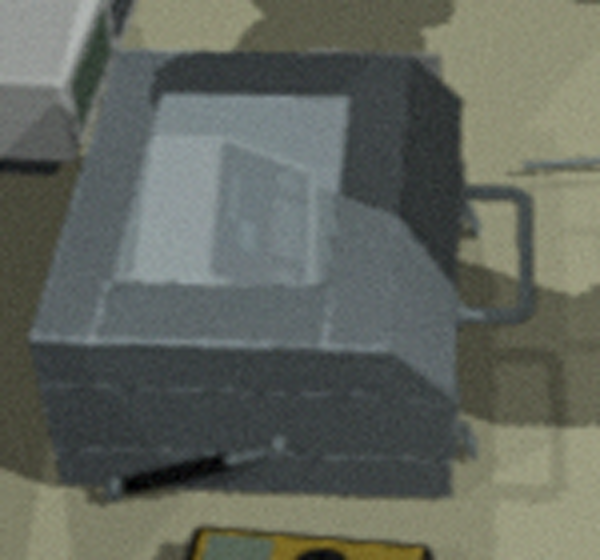

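```bash
cat >> h.py <<'E'
def delta(p,Rm,st=None):
    from workcell import r
    st=st or r.read_state(); R0=R.from_euler('xyz',st['eef_rot']); p0=np.array(st['eef_pos'])
    return (R0.inv().apply(np.array(p)-p0)*1000).round(1), np.degrees((R0.inv()*R.from_matrix(Rm)).as_rotvec()).round(2)
def tool(psi,tau):
    # tool z forward (along psi) and down tau below level; tool x = -y_box
    f=np.array([np.cos(psi),np.sin(psi),0]); z=np.cos(tau)*f-np.sin(tau)*np.array([0,0,1]); x=np.array([np.sin(psi),-np.cos(psi),0])
    return np.c_[x,np.cross(z,x),z]
E
python3 - <<'E'
from h import *
s=load('top0'); P=cloud(s)
# straight part of bar: for each column, centre of rows with z .08-.105 and beyond the hood edge
mid=[]
mb=(P[...,2]>0.07)&(P[...,2]<0.115)
for u in range(292,330):
    v=np.where(mb[228:250,u])[0]+228
    if len(v): mid.append((u,v.mean(),len(v)))
mid=np.array(mid); q=plane(s,mid[:,:2],0.092)
c=np.polyfit(q[:,1],q[:,0],1); print('bar x=a*y+b',c,'yaw',np.degrees(np.arctan(-c[0])),'res',np.std(q[:,0]-np.polyval(c,q[:,1])))
# leg extents at row 231
for v in (229,230,231): 
    u=np.where(mb[v,275:350])[0]+275; print(v,u)
# hood rear edge & sides at z .15
ed=(P[...,2]>.14)&(P[...,2]<.16); ed[:95]=0;ed[255:]=0;ed[:,:220]=0;ed[:,385:]=0
rear=[(u,np.where(ed[:,u])[0].min()-.5) for u in range(245,345)]
q=plane(s,rear,.15); c2=np.polyfit(q[:,1],q[:,0],1); print('rear',c2,np.degrees(np.arctan(-c2[0])),np.std(q[:,0]-np.polyval(c2,q[:,1])))
L=plane(s,[(np.where(ed[v])[0].min()-.5,v) for v in range(150,195)],.15);Rr=plane(s,[(np.where(ed[v])[0].max()+.5,v) for v in range(130,190)],.15)
cl=np.polyfit(L[:,0],L[:,1],1);cr=np.polyfit(Rr[:,0],Rr[:,1],1);print('sides',cl,cr,np.degrees(np.arctan([cl[0],cr[0]])))
for x in(.6,.7):print((np.polyval(cl,x)+np.polyval(cr,x))/2,(np.polyval(cl,x)-np.polyval(cr,x))*np.cos(.167))
E
```

```text
bar x=a*y+b [-0.16775846  0.47482901] yaw 9.52317597932274 res 0.0005081907986620636
229 [282 283 284 285 286 334 335 336 337]
230 [283 284 285 286 333 334 335 336 337]
231 [283 284 285 286 333 334 335 336 337]
rear [-0.1595243   0.80960327] 9.063699616899342 0.0010538204837070146
sides [0.16734383 0.05352107] [ 0.16519047 -0.29042348] [9.50006782 9.38000882]
-0.018690916665365792 0.34043359589302635
-0.0020642017248159034 0.3406459354357139
```

```bash
cat >> h.py <<'E'
psi=np.radians(9.45); F=np.array([np.cos(psi),np.sin(psi),0]); Z=np.array([0,0,1.]); bar=np.array([.4813,-.0385,.09]); hinge=bar+.33*F-.045*Z
def barat(th): a=np.arctan2(.045,.33)+th; return hinge+.33306*(-np.cos(a)*F+np.sin(a)*Z)
E
python3 - <<'E'
from h import *
tau=np.radians(45); T=tool(psi,tau); n=np.sin(tau)*F+np.cos(tau)*Z
pre=bar-.08*T[:,2]-.03*n+0*Z; print(pre, T[:,1],n)
print(delta(pre+[0,0,.06],T)); print(delta(pre,T))
E
```

```text
[ 0.40457381 -0.05127074  0.12535534] [-0.69751082 -0.11609763 -0.70710678] [0.69751082 0.11609763 0.70710678]
(array([-436.5, -373.8,   50.1]), array([44.94,  2.79,  6.48]))
(array([-436.4, -373.8,  110.1]), array([44.94,  2.79,  6.48]))
```

apply_moves:
  deltas: "1 -40 -34 0 2 0 0; 1 -80 -68 0 6 0 1; 1 -120 -102 0 10 0 1; 1 -160 -136 5 15 1 2; 1 -200 -170 10 20 1 3; 1 -240 -204 15 25 1 4; 1 -280 -238 20 30 2 4; 1 -320 -272 30 35 2 5; 1 -360 -306 35 39 3 6; 1 -400 -340 45 43 3 6; 1 -436 -374 50 45 3 6.5; 1 -436 -374 50 45 3 6.5; 1 -436 -374 50 45 3 6.5; 1 -436 -374 50 45 3 6.5"

```text
time_s: 1.85
eef_pos: [0.4651, -0.0904, 0.2038]
eef_rot: [-2.399, 0.025, -1.378]
ft_force: [0.1, 0.4, -0.1]
gripper_width: 0.0005
```

```bash
python3 - <<'E'
from h import *
from workcell import r
st=r.read_state(); print(st)
tau=np.radians(45); T=tool(psi,tau); n=np.sin(tau)*F+np.cos(tau)*Z
print(delta(bar-.08*T[:,2]-.03*n,T,st)); print(delta(bar+.003*T[:,2]-.022*n,T,st))
snap('side','side1');snap('top','top1')
E
```

```text
{'time_s': 1.85, 'joint_pos': array([-0.75554646, -0.89207645,  2.49740158,  0.65930935,  1.15385208,
        0.47675918]), 'qvel': array([ 2.11559106e-02,  9.00189731e-06, -1.48739344e-03, -1.77115883e-02,
       -1.97644115e-02,  3.65149402e-02]), 'joint_torque': array([  0.62511362, -11.56224132, -51.96046472,   3.98002356,
        -2.07085423,   0.14352967]), 'eef_pos': array([ 0.46509049, -0.09042077,  0.20376548]), 'eef_rot': array([-2.39864298,  0.02476065, -1.37834531]), 'ft_force': array([ 0.10988649,  0.43641336, -0.096705  ]), 'wrist_torque': array([-0.09031665,  0.26302171, -0.01528229]), 'gripper_width': 0.0004969635872047703}
(array([-48. ,  92.1,  23.5]), array([2.45, 2.12, 0.16]))
(array([-45. ,  80.6, 106.1]), array([2.45, 2.12, 0.16]))
```

View pics/side1.png

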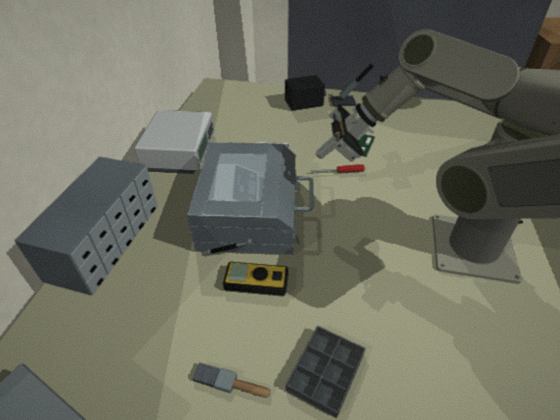

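The arm folded up against its J2/J3 limits, so that pose is out of reach. The side view shows the gripper at about px (345,135), right of the bar and clear of everything. I'll fit a kinematic model to choose a reachable tilt.

```bash
cat > kin.py <<'E'
import numpy as np
from scipy.spatial.transform import Rotation as R
from scipy.optimize import least_squares
def fk(q,k):
    h,L1,L2,L3,d,a=k
    A=R.from_euler('z',q[0]);B=A*R.from_euler('y',q[1]);C=B*R.from_euler('y',q[2]);D=C*R.from_euler('z',q[3]);E=D*R.from_euler('y',q[4]);T=E*R.from_euler('z',q[5]+np.pi)
    p=A.apply([0,d,h])+B.apply([0,0,L1])+C.apply([a,0,L2])+E.apply([0,0,L3]); return p,T
E
python3 - <<'E'
from kin import *
D=[([-1.37136252e+00,1.31154336e-01,1.48929747e+00,1.1e-05,1.52301935e+00,-8.54255259e-02],[0.16851359,-0.57527119,0.23458153],[-3.14142142,.00187071,-1.28593737]),
([-0.75554646,-0.89207645,2.49740158,0.65930935,1.15385208,0.47675918],[0.46509049,-0.09042077,0.20376548],[-2.39864298,.02476065,-1.37834531])]
for q,p,e in D: print(np.degrees((fk(q,[0]*6)[1].inv()*R.from_euler('xyz',e)).as_rotvec()))
for a in (0,):
  f=lambda k: np.concatenate([fk(q,list(k)+[a])[0]-p for q,p,e in D])
  s=least_squares(f,[.3,.5,.5,.3,.05]); print(s.x.round(4),s.fun.round(5), s.cost)
E
```

```text
[5.75947670e-07 2.85580274e-07 2.22082578e-08]
[-3.02323262e-07 -2.81500816e-07 -5.52549109e-07]
[0.2571 0.3682 0.5505 0.3603 0.0512] [ 4.0e-05 -5.0e-05 -1.5e-04 -7.0e-05  2.0e-05  1.5e-04] 2.835063723751456e-08
```

```bash
cat >> kin.py <<'E'
K0=[.2571,.3682,.5505,.3603,.0512,0]
lo=np.array([-2.96,-.89,.02,-1.34,0,-2.66]);hi=np.array([2.96,2.26,2.5,4.48,2.73,2.66])
def ik(p,Rm,q0,m=.03):
    Rt=R.from_matrix(Rm)
    def f(q):
        a,b=fk(q,K0); return np.r_[(a-p)*5,(Rt.inv()*b).as_rotvec()]
    best=None
    for q in (q0,[-.1,-.5,2.2,0.,1.2,1.4],[-.1,0,1.8,0.,1.,1.4]):
        s=least_squares(f,np.clip(q,lo+m+.001,hi-m-.001),bounds=(lo+m,hi-m))
        if best is None or s.cost<best.cost: best=s
    return best.x,best.cost
E
python3 - <<'E'
from h import *; from kin import *
bd=np.array([-np.sin(psi),np.cos(psi),0])
for az in (-60,-45,-30,-15,0,15,30,45):
  for td in (30,40,50,60,65,70,75):
    T=tool(psi+np.radians(az),np.radians(td)); n=np.cross(T[:,2],bd); n/=np.linalg.norm(n); n*=np.sign(n[2]); q=[-.1,-.5,2.2,0,1.2,1.4];bad=[];dots=[]
    for th in (-1,0,.3,.6,.9):
        if th<0: p=bar-.06*T[:,2]-.025*n
        else: p=barat(th)+.003*T[:,2]-.0135*n
        q,c=ik(p,T,q); bad.append(c<1e-7)
        a=.1355+max(th,0); dots.append(round(float(n@(np.sin(a)*F+np.cos(a)*Z)),2))
    print(az,td,''.join('.X'[b] for b in bad),dots)
E
```

```text
Traceback (most recent call last):
TypeError: string indices must be integers, not 'numpy.bool'
```

```bash
cat > plan.py <<'E'
from h import *; from kin import *
bd=np.array([-np.sin(psi),np.cos(psi),0])
for az in (-60,-45,-30,-15,0,15,30,45):
  for td in (30,40,50,60,65,70,75):
    T=tool(psi+np.radians(az),np.radians(td)); n=np.cross(T[:,2],bd); n/=np.linalg.norm(n); n*=np.sign(n[2]); q=[-.1,-.5,2.2,0,1.2,1.4];bad=[];dots=[];Q=[]
    for th in (-1,0,.3,.6,.9):
        if th<0: p=bar-.06*T[:,2]-.025*n
        else: p=barat(th)+.003*T[:,2]-.0135*n
        q,c=ik(p,T,q); bad.append(c<1e-7);Q.append(q[3])
        a=.1355+max(th,0); dots.append(round(float(n@(np.sin(a)*F+np.cos(a)*Z)),2))
    print(az,td,''.join('.X'[int(b)] for b in bad),dots,np.round(Q,2))
E
python3 plan.py
```

```text
-60 30 ..... [0.75, 0.75, 0.91, 0.99, 0.98] [-0.58 -0.61 -0.67 -0.71 -0.73]
-60 40 ..... [0.62, 0.62, 0.83, 0.96, 1.0] [-0.52 -0.55 -0.59 -0.62 -0.64]
-60 50 ..... [0.51, 0.51, 0.74, 0.91, 0.99] [-0.47 -0.49 -0.51 -0.53 -0.55]
-60 60 ..... [0.4, 0.4, 0.66, 0.85, 0.97] [-0.4  -0.41 -0.42 -0.43 -0.45]
-60 65 ...XX [0.36, 0.36, 0.62, 0.82, 0.95] [-0.36 -0.37 -0.38 -0.37 -0.37]
-60 70 XXXXX [0.31, 0.31, 0.58, 0.79, 0.94] [-0.3  -0.31 -0.29 -0.28 -0.28]
-60 75 XXXXX [0.27, 0.27, 0.54, 0.76, 0.92] [-0.21 -0.22 -0.21 -0.2  -0.2 ]
-45 30 ..... [0.85, 0.85, 0.97, 1.0, 0.94] [-0.65 -0.69 -0.74 -0.79 -0.8 ]
-45 40 ..... [0.74, 0.74, 0.91, 0.99, 0.99] [-0.6  -0.64 -0.69 -0.71 -0.72]
-45 50 ..XXX [0.62, 0.62, 0.83, 0.96, 1.0] [-0.56 -0.59 -0.59 -0.55 -0.54]
-45 60 XXXXX [0.5, 0.5, 0.73, 0.9, 0.99] [-0.39 -0.41 -0.37 -0.36 -0.35]
-45 65 XXXXX [0.44, 0.44, 0.68, 0.87, 0.98] [-0.29 -0.31 -0.28 -0.28 -0.28]
-45 70 XXXXX [0.38, 0.38, 0.63, 0.83, 0.96] [-0.21 -0.22 -0.21 -0.21 -0.21]
-45 75 XXXXX [0.32, 0.32, 0.58, 0.8, 0.94] [-0.14 -0.15 -0.14 -0.14 -0.15]
-30 30 ....X [0.9, 0.9, 0.99, 0.99, 0.9] [-0.
[... 2196 characters left out ...]
.49 0.46]
30 65 XXXXX [0.5, 0.5, 0.73, 0.9, 0.99] [0.44 0.46 0.42 0.39 0.37]
30 70 XXXXX [0.43, 0.43, 0.67, 0.86, 0.97] [0.34 0.35 0.32 0.3  0.29]
30 75 XXXXX [0.36, 0.36, 0.62, 0.82, 0.95] [0.24 0.25 0.23 0.22 0.21]
45 30 XXXXX [0.85, 0.85, 0.97, 1.0, 0.94] [0.91 1.   1.01 1.04 1.06]
45 40 XXXXX [0.74, 0.74, 0.91, 0.99, 0.99] [0.81 0.88 0.87 0.88 0.88]
45 50 XXXXX [0.62, 0.62, 0.83, 0.96, 1.0] [0.69 0.74 0.71 0.71 0.7 ]
45 60 XXXXX [0.5, 0.5, 0.73, 0.9, 0.99] [0.54 0.56 0.54 0.52 0.51]
45 65 XXXXX [0.44, 0.44, 0.68, 0.87, 0.98] [0.45 0.47 0.44 0.43 0.42]
45 70 XXXXX [0.38, 0.38, 0.63, 0.83, 0.96] [0.36 0.37 0.35 0.34 0.33]
45 75 XXXXX [0.32, 0.32, 0.58, 0.8, 0.94] [0.27 0.28 0.26 0.25 0.24]
```

```bash
cat > p2.py <<'E'
from h import *; from kin import *
for td in (65,68):
  T=tool(psi,np.radians(td)); n=np.sin(np.radians(td))*F+np.cos(np.radians(td))*Z
  q=[-.1,-.5,2.2,0,1.2,1.4]
  print(td,delta(bar-.10*T[:,2]-.03*n,T))
  for nm,p in [('hi',bar-.10*T[:,2]-.03*n),('pre',bar-.05*T[:,2]-.03*n),('in',bar+.011*T[:,2]-.03*n)]+[(t,barat(t)+.011*T[:,2]-.0135*n) for t in (0,.3,.6,.9)]:
    q,c=ik(p,T,q); print(nm,p.round(3),q.round(3),c<1e-7)
E
python3 p2.py
```

```text
65 (array([-49.5,  57.2,  -2. ]), array([-17.56,   2.01,   0.45]))
hi [ 0.413 -0.05   0.168] [-0.465 -0.86   2.434  0.267  1.226  0.893] False
pre [ 0.434 -0.046  0.123] [-0.422 -0.769  2.47   0.266  1.09   0.902] False
in [ 0.459 -0.042  0.067] [-0.373 -0.594  2.47   0.273  0.919  0.903] False
0 [ 0.474 -0.04   0.074] [-0.353 -0.57   2.448  0.271  0.898  0.922] True
0.3 [ 0.501 -0.035  0.17 ] [-0.314 -0.551  2.257  0.226  1.054  1.018] True
0.6 [ 0.556 -0.026  0.253] [-0.251 -0.404  2.004  0.189  1.145  1.111] True
0.9 [ 0.632 -0.013  0.316] [-0.186 -0.19   1.718  0.156  1.205  1.194] True
68 (array([-49.5,  51.7,  -1.8]), array([-20.56,   2.  ,   0.51]))
hi [ 0.417 -0.049  0.171] [-0.422 -0.793  2.382  0.222  1.236  0.944] True
pre [ 0.435 -0.046  0.125] [-0.388 -0.708  2.42   0.222  1.108  0.951] True
in [ 0.458 -0.042  0.069] [-0.351 -0.568  2.443  0.231  0.942  0.949] True
0 [ 0.473 -0.04   0.075] [-0.329 -0.519  2.4    0.223  0.931  0.973] True
0.3 [ 0.501 -0.035  0.17 ] [-0.293 -0.501  2.21   0.188  1.092  1.055] True
0.6 [ 0.555 -0.026  0.253] [-0.235 -0.357  1.955  0.158  1.192  1.138] True
0.9 [ 0.631 -0.014  0.316] [-0.174 -0.145  1.664  0.131  1.262  1.214] True
```

apply_moves:
  deltas: "1 0 0 -20 -8 0 0; 1 -15 15 -20 -14 1 0; 1 -30 35 -10 -20 2 0.5; 1 -50 52 -2 -20.5 2 0.5; 1 -50 52 -2 -20.5 2 0.5; 1 -50 52 -2 -20.5 2 0.5"

```text
time_s: 2.7
eef_pos: [0.4171, -0.0494, 0.1724]
eef_rot: [-2.755, -0.001, -1.406]
ft_force: [0.7, -0.3, -0.1]
gripper_width: 0.0006
```

```bash
python3 - <<'E'
from h import *; from kin import *
from workcell import r
st=r.read_state(); print(st['eef_pos'],st['joint_pos'].round(3),st['ft_force']); print('fk err',fk(st['joint_pos'],K0)[0]-st['eef_pos'])
T=tool(psi,np.radians(68)); n=np.sin(np.radians(68))*F+np.cos(np.radians(68))*Z
print('hi',delta(bar-.10*T[:,2]-.03*n,T,st));print('pre',delta(bar-.05*T[:,2]-.03*n,T,st));print('in',delta(bar+.011*T[:,2]-.03*n,T,st))
E
```

```text
[ 0.41708325 -0.04941463  0.17237091] [-0.424 -0.802  2.385  0.222  1.239  0.944] [ 0.73237573 -0.32202815 -0.08463716]
fk err [-0.00140902  0.0005994   0.00015109]
hi (array([-0.2,  0.5,  0.8]), array([-0.15, -0.05, -0.01]))
pre (array([-0.3,  0.6, 50.8]), array([-0.15, -0.05, -0.01]))
in (array([ -0.3,   0.8, 111.8]), array([-0.15, -0.05, -0.01]))
```

apply_moves:
  deltas: "1 0 0 20 0 0 0; 1 0 0 45 0 0 0; 1 0 0 70 0 0 0; 1 0 0 92 0 0 0; 1 0 0 106 0 0 0; 1 0 0 112 0 0 0; 1 0 0 112 0 0 0"

```text
time_s: 3.58
eef_pos: [0.4585, -0.0422, 0.0682]
eef_rot: [-2.756, -0.0, -1.406]
ft_force: [0.6, 1.2, -0.1]
gripper_width: 0.0002
```

```bash
python3 - <<'E'
from h import *; from kin import *
from workcell import r
st=r.read_state(); print(st['eef_pos'],st['joint_pos'].round(3),st['ft_force']); s=snap('side','side2'); cv2.imwrite('pics/side2z.png',cv2.resize(s['pixels'][110:260,180:400],None,fx=3.5,fy=3.5))
for td in (68,):
  T=tool(psi,np.radians(td)); n=np.sin(np.radians(td))*F+np.cos(np.radians(td))*Z
  for k in range(0,21):
    th=k*.05;print(th,*delta(barat(th)+.011*T[:,2]-.0135*n,T,st))
E
```

```text
[ 0.45847052 -0.0422117   0.06815178] [-0.351 -0.494  2.401  0.237  0.908  0.94 ] [ 0.5883439   1.19076707 -0.08456583]
0.0 [  0.1 -16.1  -0.6] [-0.09 -0.01 -0.03]
0.05 [  0.1 -24.8 -14.8] [-0.09 -0.01 -0.03]
0.1 [  0.1 -34.1 -28.6] [-0.09 -0.01 -0.03]
0.15000000000000002 [  0.1 -44.1 -41.9] [-0.09 -0.01 -0.03]
0.2 [  0.1 -54.8 -54.7] [-0.09 -0.01 -0.03]
0.25 [  0.1 -66.1 -66.9] [-0.09 -0.01 -0.03]
0.30000000000000004 [  0.1 -78.  -78.5] [-0.09 -0.01 -0.03]
0.35000000000000003 [  0.1 -90.5 -89.6] [-0.09 -0.01 -0.03]
0.4 [ 1.000e-01 -1.035e+02 -1.000e+02] [-0.09 -0.01 -0.03]
0.45 [ 1.000e-01 -1.170e+02 -1.097e+02] [-0.09 -0.01 -0.03]
0.5 [   0.  -131.  -118.8] [-0.09 -0.01 -0.03]
0.55 [   0.  -145.4 -127.1] [-0.09 -0.01 -0.03]
0.6000000000000001 [   0.  -160.2 -134.7] [-0.09 -0.01 -0.03]
0.65 [   0.  -175.4 -141.6] [-0.09 -0.01 -0.03]
0.7000000000000001 [   0.  -190.9 -147.7] [-0.09 -0.01 -0.03]
0.75 [   0.  -206.6 -153. ] [-0.09 -0.01 -0.03]
0.8 [   0.  -222.7 -157.5] [-0.09 -0.01 -0.03]
0.8500000000000001 [  -0.  -238.9 -161.2] [-0.09 -0.01 -0.03]
0.9 [  -0.  -255.3 -164.1] [-0.09 -0.01 -0.03]
0.9500000000000001 [  -0.  -271.8 -166.2] [-0.09 -0.01 -0.03]
1.0 [  -0.  -288.4 -167.4] [-0.09 -0.01 -0.03]
```

View pics/side2z.png

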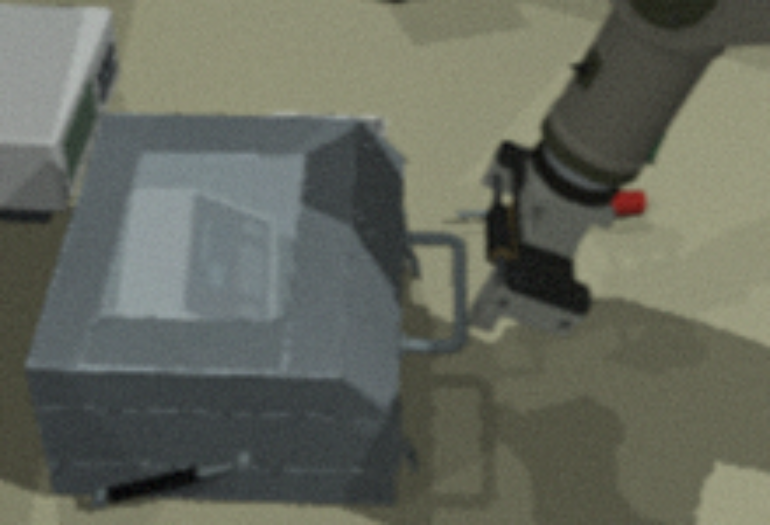

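The zoomed side view shows the closed fingers just in front of and below the bar: tip at about (485,315) zoomed, bar at (465,290). Next, make contact and lift a little.

apply_moves:
  deltas: "1 0 -6 0 0 0 0; 1 0 -11 0 0 0 0; 1 0 -16 -1 0 0 0; 1 0 -18 -4 0 0 0; 1 0 -21 -8 0 0 0; 1 0 -25 -15 0 0 0; 1 0 -29 -22 0 0 0; 1 0 -34 -29 0 0 0; 1 0 -34 -29 0 0 0"

```text
time_s: 4.75
eef_pos: [0.4767, -0.0377, 0.1063]
eef_rot: [-2.761, 0.001, -1.404]
ft_force: [-10.8, -2.5, -2.3]
gripper_width: 0.0003
```

```bash
python3 - <<'E'
from h import *; from kin import *
from workcell import r
st=r.read_state(); print(st['eef_pos'],st['joint_pos'].round(3),st['ft_force']); s=snap('side','side3'); cv2.imwrite('pics/side3z.png',cv2.resize(s['pixels'][110:260,180:400],None,fx=3.5,fy=3.5))
T=tool(psi,np.radians(68)); n=np.sin(np.radians(68))*F+np.cos(np.radians(68))*Z
for k in range(2,21):
    th=k*.05;print(th,delta(barat(th)+.011*T[:,2]-.0135*n,T,st)[0])
E
```

```text
[ 0.47671824 -0.03774641  0.10625513] [-0.32  -0.485  2.319  0.212  0.978  0.995] [-10.82528311  -2.51655573  -2.28080042]
0.1 [ 1.5 -2.4 -0.3]
0.15000000000000002 [  1.5 -12.4 -13.7]
0.2 [  1.5 -23.  -26.5]
0.25 [  1.5 -34.2 -38.8]
0.30000000000000004 [  1.5 -46.1 -50.5]
0.35000000000000003 [  1.5 -58.5 -61.6]
0.4 [  1.5 -71.4 -72.1]
0.45 [  1.5 -84.9 -81.9]
0.5 [  1.5 -98.8 -91. ]
0.55 [   1.5 -113.2  -99.4]
0.6000000000000001 [   1.5 -128.  -107.1]
0.65 [   1.5 -143.1 -114.1]
0.7000000000000001 [   1.5 -158.6 -120.2]
0.75 [   1.5 -174.3 -125.6]
0.8 [   1.5 -190.3 -130.2]
0.8500000000000001 [   1.5 -206.5 -134. ]
0.9 [   1.5 -222.9 -137. ]
0.9500000000000001 [   1.5 -239.4 -139.1]
1.0 [   1.5 -256.  -140.5]
```

View pics/side3z.png

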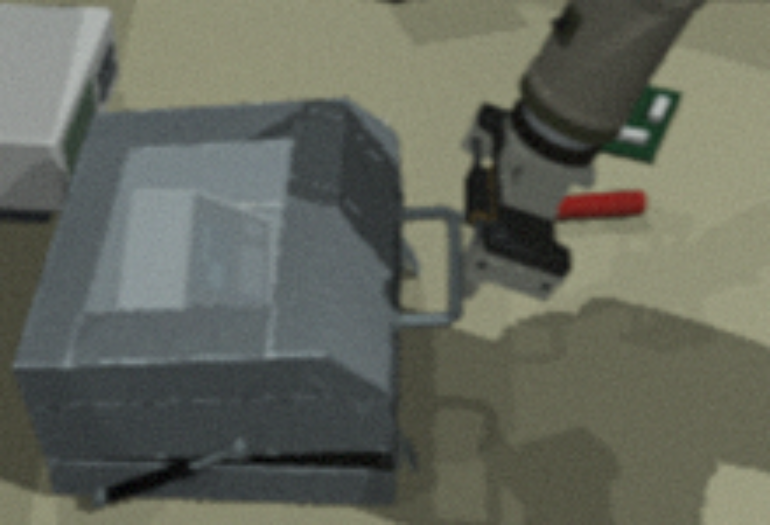

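The front edge has lifted: a dark gap shows along the bottom of the hood, zoomed (320,460), and the bar rests on the fingers. I continue along the arc.

apply_moves:
  deltas: "1 1 -5 -7 0 0 0; 1 1 -10 -13.5 0 0 0; 1 1 -15 -20 0 0 0; 1 1 -20.5 -26 0 0 0; 1 1 -26 -32.5 0 0 0; 1 1 -32 -38.5 0 0 0; 1 1 -38 -44.5 0 0 0; 1 1 -44 -50 0 0 0; 1 1 -50 -56 0 0 0; 1 1 -56 -61 0 0 0; 1 1 -62.5 -66.5 0 0 0; 1 1 -69 -72 0 0 0; 1 1 -76 -77 0 0 0; 1 1 -82.5 -81.5 0 0 0; 1 1 -89 -86 0 0 0; 1 1 -96 -90.5 0 0 0; 1 1 -96 -90.5 0 0 0"

```text
time_s: 6.92
eef_pos: [0.5337, -0.0299, 0.2289]
eef_rot: [-2.754, -0.001, -1.405]
ft_force: [-3.4, 0.3, 0.4]
gripper_width: 0.0004
```

```bash
python3 - <<'E'
from h import *; from kin import *
from workcell import r
st=r.read_state(); print(st['eef_pos'],st['joint_pos'].round(3),st['ft_force']); s=snap('side','side4'); cv2.imwrite('pics/side4z.png',cv2.resize(s['pixels'][60:260,150:400],None,fx=3,fy=3))
T=tool(psi,np.radians(68)); n=np.sin(np.radians(68))*F+np.cos(np.radians(68))*Z
for k in range(9,22):
    th=k*.05;print(th,delta(barat(th)+.011*T[:,2]-.0135*n,T,st)[0])
E
```

```text
[ 0.53374529 -0.02985614  0.22888566] [-0.257 -0.417  2.044  0.169  1.163  1.108] [-3.40082335  0.30955835  0.37289113]
0.45 [-0.1 14.1 10.5]
0.5 [-0.1  0.2  1.5]
0.55 [ -0.1 -14.3  -6.8]
0.6000000000000001 [ -0.  -29.1 -14.4]
0.65 [ -0.  -44.3 -21.3]
0.7000000000000001 [ -0.  -59.8 -27.3]
0.75 [  0.  -75.6 -32.6]
0.8 [  0.  -91.6 -37.1]
0.8500000000000001 [   0.  -107.8  -40.8]
0.9 [ 1.000e-01 -1.242e+02 -4.370e+01]
0.9500000000000001 [ 1.000e-01 -1.408e+02 -4.570e+01]
1.0 [ 1.000e-01 -1.574e+02 -4.690e+01]
1.05 [ 1.00e-01 -1.74e+02 -4.73e+01]
```

View pics/side4z.png

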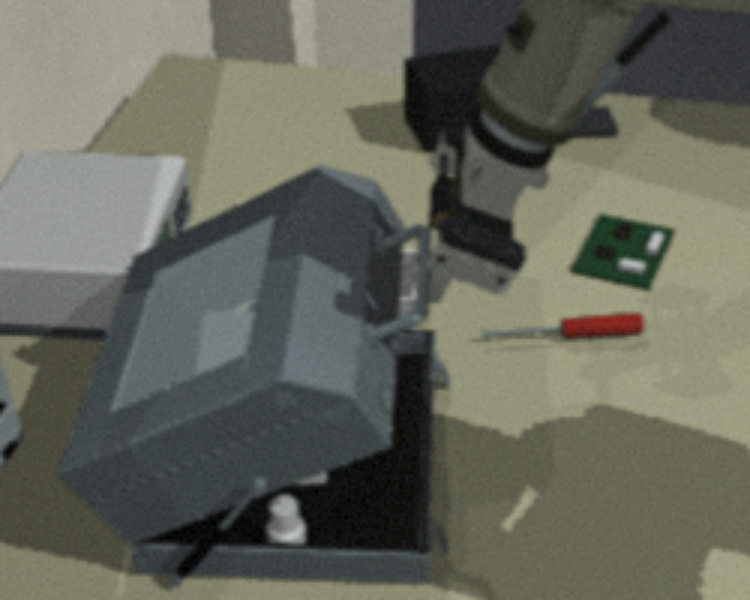

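The hood is about half open at 0.5 rad, with the bar at zoomed (420,270) on the fingers. I keep following the arc past the balance range.

apply_moves:
  deltas: "1 0 -6 -4 0 0 0; 1 0 -12 -7 0 0 0; 1 0 -19 -11 0 0 0; 1 0 -27 -14.5 0 0 0; 1 0 -35 -18 0 0 0; 1 0 -43 -21.5 0 0 0; 1 0 -52 -25 0 0 0; 1 0 -60 -28 0 0 0; 1 0 -69 -31 0 0 0; 1 0 -78 -34 0 0 0; 1 0 -87 -37 0 0 0; 1 0 -96 -39 0 0 0; 1 0 -104 -41 0 0 0; 1 0 -112 -42.5 0 0 0; 1 0 -119 -44 0 0 0; 1 0 -123 -44.5 0 0 0; 1 0 -124 -45 0 0 0; 1 0 -124 -45 0 0 0; 1 0 -124 -45 0 0 0; 1 0 -124 -45 0 0 0"

```text
time_s: 9.48
eef_pos: [0.6295, -0.0139, 0.3157]
eef_rot: [-2.756, 0.0, -1.405]
ft_force: [-0.1, 0.3, 0.5]
gripper_width: 0.0002
```

```bash
python3 - <<'E'
from h import *; from kin import *
from workcell import r
st=r.read_state(); print(st['eef_pos'],st['joint_pos'].round(3),st['ft_force']); s=snap('side','side5'); cv2.imwrite('pics/side5z.png',cv2.resize(s['pixels'][30:260,150:420],None,fx=2.6,fy=2.6)); snap('top','top5')
E
```

```text
[ 0.6294522  -0.01387331  0.31565563] [-0.176 -0.167  1.685  0.133  1.261  1.212] [-0.14204148  0.33366412  0.50924365]
```

View pics/side5z.png

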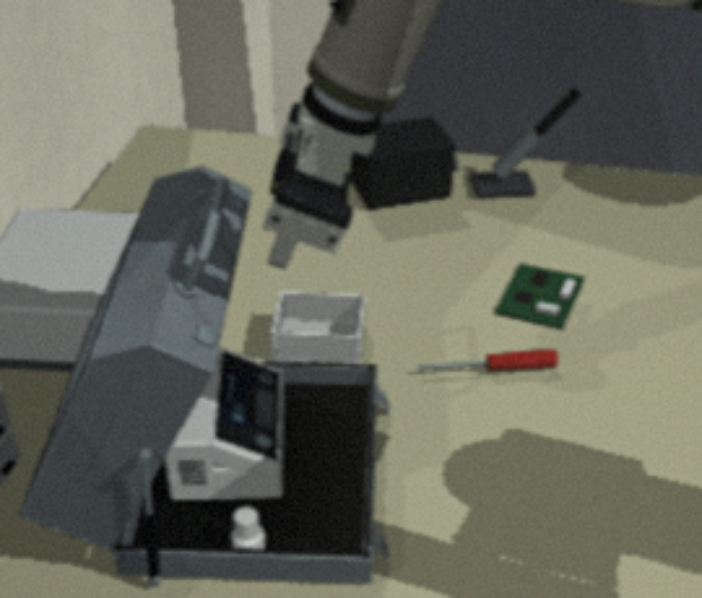

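View pics/top5.png

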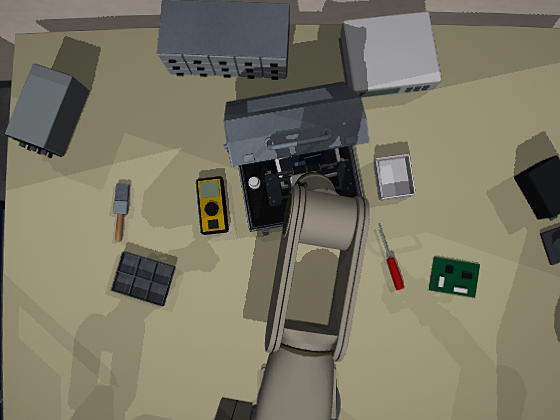

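The hood stands wide open, clear of the fingers, with about zero force. The side view shows the keypad at zoomed (250,405). I back the arm off to measure the unit.

apply_moves:
  deltas: "1 0 20 0 0 0 0; 1 0 50 -5 0 0 0; 1 0 90 -10 0 0 0; 1 0 130 -15 0 0 0; 1 0 160 -20 0 0 0; 1 0 180 -20 0 0 0; 1 0 180 -20 0 0 0"

```text
time_s: 10.45
eef_pos: [0.4571, -0.0429, 0.2664]
eef_rot: [-2.756, -0.0, -1.406]
ft_force: [-0.3, 1.1, 0.5]
gripper_width: 0.0003
```

```bash
python3 - <<'E'
from h import *; from kin import *
from workcell import r
s=snap('side','side6'); cv2.imwrite('pics/side6z.png',cv2.resize(s['pixels'][140:250,190:320],None,fx=6,fy=5.4,interpolation=cv2.INTER_CUBIC)); s=snap('top','top6'); cv2.imwrite('pics/top6z.png',cv2.resize(s['pixels'][80:240,215:385],None,fx=4,fy=3.7,interpolation=cv2.INTER_CUBIC))
st=r.read_state(); print(st['eef_pos'],st['joint_pos'].round(3),st['ft_force'])
E
```

```text
[ 0.45821575 -0.04270884  0.26728335] [-0.353 -0.674  2.143  0.193  1.336  1.04 ] [-1.07665557  1.05147613 -0.57273165]
```

View pics/side6z.png

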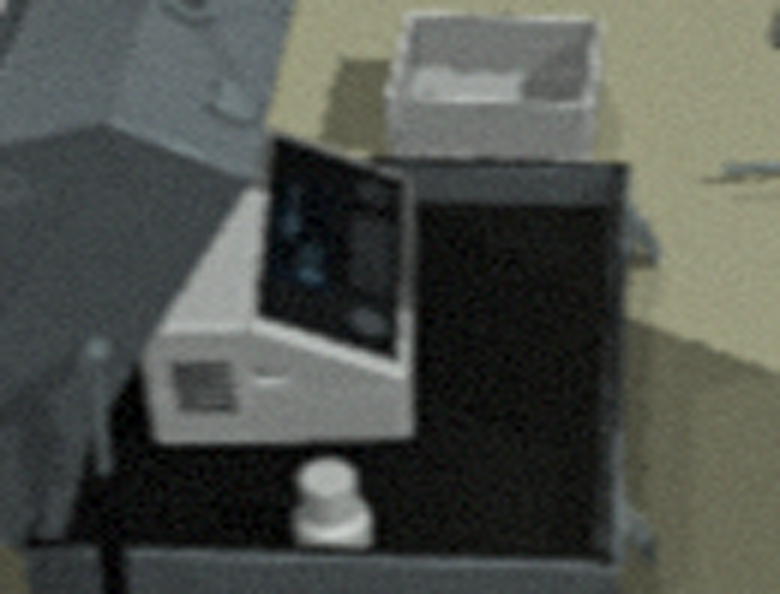

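View pics/top6z.png

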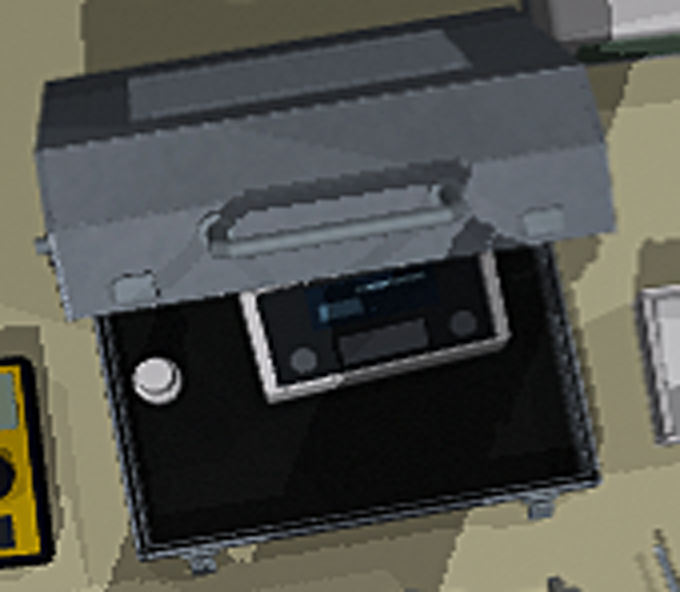

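```bash
python3 - <<'E'
from h import *
def show(fn,v0,v1,u0,u1,f,gain):
    s=load(fn); g=s['pixels'][v0:v1,u0:u1].astype(float); g=np.clip(g*gain,0,255).astype(np.uint8)
    cv2.imwrite(f'pics/{fn}k.png',cv2.resize(g,None,fx=f,fy=f,interpolation=cv2.INTER_CUBIC))
show('top6',150,190,270,350,9,3.0); show('side6',160,215,230,265,10,3.0)
E
```

```text
(no output)
```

View pics/top6k.png

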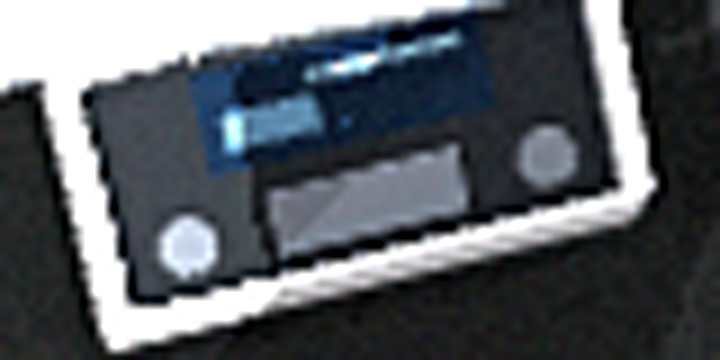

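View pics/side6k.png

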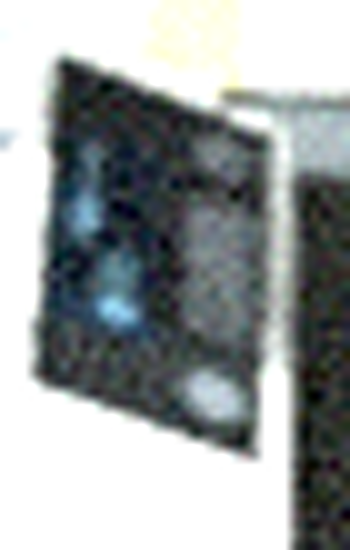

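The enhanced top crop shows the wide key centred at (369,200) and the round keys at (189,246) and (547,155). The side crop shows the wide key at (218,270) and the round keys at (215,393) and (222,150). Now I locate them.

```bash
python3 - <<'E'
from h import *
t=load('top6'); s=load('side6')
ft=lambda x,y:(270+(x+.5)/9-.5,150+(y+.5)/9-.5); fs=lambda x,y:(230+(x+.5)/10-.5,160+(y+.5)/10-.5)
T3=[ft(369,200),ft(189,246),ft(547,155)]; S3=[fs(218,270),fs(215,393),fs(222,150)]
for a,b,nm in zip(T3,S3,('wide','left','right')):
    o1,d1=ray(t,a);o2,d2=ray(s,b); d1=d1[0];d2=d2[0]
    l=np.linalg.lstsq(np.c_[d1,-d2],o2-o1,rcond=None)[0]; p=o1+l[0]*d1;q=o2+l[1]*d2
    print(nm,'tri',((p+q)/2).round(4),'gap',np.linalg.norm(p-q).round(4),'top@.082',plane(t,a,.082).round(4),'side@.082',plane(s,b,.082).round(4))
k=plane(t,T3,.082); v=k[1]-k[2]; print('yaw',np.degrees(np.arctan2(-v[0],v[1])),'dist',np.linalg.norm(v))
# wide key long edges
c=plane(t,[ft(268,192),ft(458,146),ft(470,205),ft(283,256)],.082); print(c.round(4), np.degrees(np.arctan2(-(c[0]-c[1])[0],(c[0]-c[1])[1])),np.degrees(np.arctan2(-(c[3]-c[2])[0],(c[3]-c[2])[1])),np.linalg.norm(c[0]-c[1]),np.linalg.norm(c[1]-c[2]))
# lip corners at z=.068
c=plane(t,[ft(112,350),ft(648,212)],.06); print('lip',c.round(4),np.degrees(np.arctan2(-(c[0]-c[1])[0],(c[0]-c[1])[1])),np.linalg.norm(c[0]-c[1]))
# keypad plane from depth
P=cloud(t); pts=P[152:180,284:335].reshape(-1,3); kk=plane(t,[T3[0]],.082)[0]
pts=pts[(abs(pts[:,0]-kk[0]-.01)<.03)&(abs(pts[:,1]-kk[1])<.06)&(pts[:,2]>.06)&(pts[:,2]<.12)]
A=np.c_[pts[:,:2]-kk[:2],np.ones(len(pts))]; co=np.linalg.lstsq(A,pts[:,2],rcond=None)[0]
print('plane slope',co,len(pts),np.degrees(np.arctan(np.hypot(*co[:2]))),np.degrees(np.arctan2(co[1],co[0])))
# hood angle from bar
E
```

```text
wide tri [ 0.6658 -0.0397  0.0819] gap 0.0005 top@.082 [[ 0.666  -0.0396  0.082 ]] side@.082 [[ 0.6655 -0.0396  0.082 ]]
left tri [0.6516 0.0168 0.0832] gap 0.0007 top@.082 [[0.6521 0.0169 0.082 ]] side@.082 [[0.6517 0.0155 0.082 ]]
right tri [ 0.6793 -0.0955  0.0834] gap 0.0004 top@.082 [[ 0.6798 -0.0956  0.082 ]] side@.082 [[ 0.6796 -0.0973  0.082 ]]
yaw 13.822149615135551 dist 0.11585597554521815
[[ 0.6689 -0.008   0.082 ]
 [ 0.6829 -0.0678  0.082 ]
 [ 0.6641 -0.0712  0.082 ]
 [ 0.6486 -0.0125  0.082 ]] 13.176073133027087 14.810784116826602 0.06134442668167501 0.01903580834957821
lip [[ 0.6223  0.0414  0.06  ]
 [ 0.6647 -0.1293  0.06  ]] 13.970873558146216 0.17591974808663347
plane slope [0.51000563 0.1258416  0.07998432] 916 27.7130209389897 13.860609840138014
```

```bash
cat >> h.py <<'E'
key=np.array([.6657,-.0396,.082]); TU=tool(np.radians(13.85),np.radians(62))
E
python3 - <<'E'
from h import *; from kin import *
from workcell import r
st=r.read_state(); q=st['joint_pos']; print(q.round(3),st['time_s'])
for d in (.10,.04,.0):
    p=key-(.017+d)*TU[:,2]; qq,c=ik(p,TU,q); print(d,p.round(4),delta(p,TU,st),qq.round(3),c<1e-7)
# hood angle check: bar pixels in top6
t=load('top6'); P=cloud(t); m=(P[...,2]>.33)&(P[...,2]<.40); m[:120]=0; m[160:]=0; m[:,:260]=0; m[:,340:]=0
b=P[m]; rel=(b-hinge); x=rel@F; a=np.arctan2(rel[:,2],-x); print('bar pts',len(b),np.median(b,0).round(3),'angle',np.median(a)-.1355,'rad',np.median(np.hypot(x,rel[:,2])))
for th in (.98,1.08): print(th,proj(t,barat(th)).round(1))
E
```

```text
[-0.353 -0.674  2.143  0.193  1.336  1.04 ] 10.55
0.1 [ 0.6124 -0.0527  0.1853] (array([  35.2, -108.4,  132.7]), array([ 5.84, -1.89, -3.97])) [-0.317 -0.23   2.006  0.308  0.965  0.887] True
0.04 [ 0.6397 -0.046   0.1323] (array([  33. , -114.4,  192.3]), array([ 5.84, -1.89, -3.97])) [-0.286 -0.115  2.004  0.321  0.848  0.879] True
0.0 [ 0.658  -0.0415  0.097 ] (array([  31.5, -118.4,  232.1]), array([ 5.84, -1.89, -3.97])) [-0.267 -0.03   1.992  0.334  0.773  0.87 ] True
bar pts 361 [ 0.692 -0.001  0.361] angle 1.0850368565206678 rad 0.3369291932190855
0.98 [[302.1 156.2]]
1.08 [[299.9 142.3]]
```

The hood is at 1.08 rad, on its stop, and stage 1 has long been satisfied. Moving to a standoff 40 mm off the key.

apply_moves:
  deltas: "1 5 -15 20 1 0 -1; 1 12 -40 50 2 -1 -2; 1 20 -65 80 4 -1 -3; 1 28 -90 110 5 -1.5 -3.5; 1 35 -108 133 5.8 -1.9 -4; 1 34 -111 160 5.8 -1.9 -4; 1 33 -113 180 5.8 -1.9 -4; 1 33 -114 192 5.8 -1.9 -4; 1 33 -114 192 5.8 -1.9 -4; 1 33 -114 192 5.8 -1.9 -4"

```text
time_s: 11.8
eef_pos: [0.639, -0.0459, 0.1325]
eef_rot: [-2.654, 0.0, -1.328]
ft_force: [0.6, 0.4, -0.0]
gripper_width: 0.0007
```

```bash
python3 - <<'E'
from h import *; from kin import *
from workcell import r
s=snap('side','side7'); cv2.imwrite('pics/side7z.png',cv2.resize(s['pixels'][90:250,180:350],None,fx=4,fy=3.7,interpolation=cv2.INTER_CUBIC))
st=r.read_state(); print(st['time_s'],st['eef_pos'],st['joint_pos'].round(3),st['ft_force'],R.from_euler('xyz',st['eef_rot']).inv().apply(st['ft_force']))
for d in (.01,.003,.0): print(d,delta(key-(.017+d)*TU[:,2],TU,st))
E
```

```text
11.85 [ 0.63901373 -0.04604949  0.13277006] [-0.287 -0.067  1.963  0.323  0.842  0.875] [-0.35602709 -0.67881636  0.09649182] [ 0.57339308  0.40413886 -0.32365069]
0.01 (array([ 0.1, -0.4, 30.7]), array([0.04, 0.01, 0.05]))
0.003 (array([ 0.1, -0.4, 37.7]), array([0.04, 0.01, 0.05]))
0.0 (array([ 0.1, -0.4, 40.7]), array([0.04, 0.01, 0.05]))
```

View pics/side7z.png

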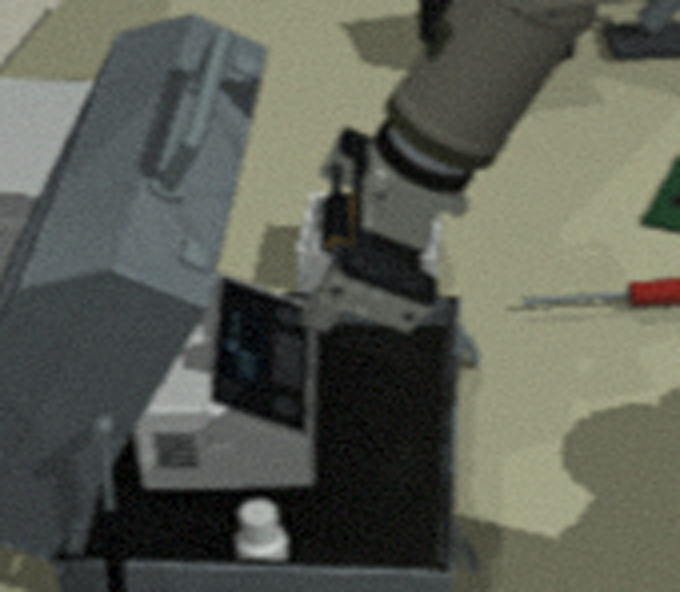

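The tip at zoomed (310,305) stands off the key row at (290,355), well clear of the hood edge. I close in slowly.

apply_moves:
  deltas: "1 0 0 10 0 0 0; 1 0 0 20 0 0 0; 1 0 0 28 0 0 0; 1 0 0 33 0 0 0; 1 0 0 36 0 0 0; 1 0 0 38 0 0 0; 1 0 0 39 0 0 0; 1 0 0 40 0 0 0; 1 0 0 40 0 0 0"

```text
time_s: 12.98
eef_pos: [0.6567, -0.0414, 0.0966]
eef_rot: [-2.655, 0.0, -1.328]
ft_force: [-3.6, -0.4, 3.3]
gripper_width: 0.0006
```

```bash
cat > rd.py <<'E'
from h import *
from workcell import r
st=r.read_state(); print(st['time_s'],st['eef_pos'],'tool F',R.from_euler('xyz',st['eef_rot']).inv().apply(st['ft_force']).round(2),'to go',delta(key-.017*TU[:,2],TU,st))
E
python3 rd.py
```

```text
12.975 [ 0.65667498 -0.04140399  0.09655693] tool F [-0.51  1.57 -4.62] to go (array([ 0.4, -1.3,  0.2]), array([0.1 , 0.05, 0.04]))
```

Contact is felt at 4.6 N where expected. I press on in small steps.

apply_moves:
  deltas: "1 0 0 0.5 0 0 0; 1 0 0 1 0 0 0; 1 0 0 1.5 0 0 0; 1 0 0 1.5 0 0 0"

```text
time_s: 13.48
eef_pos: [0.6573, -0.0413, 0.096]
eef_rot: [-2.655, 0.0, -1.328]
ft_force: [-14.1, -0.3, 14.8]
gripper_width: 0.0002
```

```bash
python3 rd.py
```

```text
13.475 [ 0.65734354 -0.04129707  0.09596078] tool F [ -3.16   5.24 -19.53] to go (array([ 0.4, -1. , -0.7]), array([0.1 , 0.05, 0.06]))
```

19.5 N square to the key, well past 7.5 N (fully in) and under 35 N. I ease slightly, hold briefly, then withdraw along the same line.

apply_moves:
  deltas: "1 0 0 -0.4 0 0 0; 1 0 0 -0.4 0 0 0"

```text
time_s: 13.72
eef_pos: [0.6572, -0.0413, 0.0959]
eef_rot: [-2.654, 0.0, -1.328]
ft_force: [-9.2, -0.0, 9.1]
gripper_width: 0.0003
```

```bash
python3 rd.py
```

```text
13.725 [ 0.65723251 -0.0413004   0.09594994] tool F [ -2.18   3.65 -12.27] to go (array([ 0.4, -1.1, -0.6]), array([0.09, 0.05, 0.05]))
```

apply_moves:
  deltas: "1 0 0 -2 0 0 0; 1 0 0 -6 0 0 0; 1 0 0 -15 0 0 0; 1 0 0 -30 0 0 0; 1 0 5 -55 0 0 0; 1 0 25 -85 0 0 0; 1 0 50 -115 0 0 0; 1 0 80 -145 0 0 0; 1 0 105 -165 0 0 0; 1 0 110 -170 0 0 0; 1 0 110 -170 0 0 0; 1 0 110 -170 0 0 0"

```text
time_s: 15.22
eef_pos: [0.486, -0.0836, 0.1941]
eef_rot: [-2.655, 0.001, -1.328]
ft_force: [-0.4, -0.4, 0.7]
gripper_width: 0.0007
```

```bash
python3 rd.py; python3 - <<'E'
from h import *
s=snap('side','side8'); t=snap('top','top8')
cv2.imwrite('pics/top8z.png',cv2.resize(t['pixels'][80:240,215:385],None,fx=4,fy=3.7,interpolation=cv2.INTER_CUBIC))
P=cloud(t); m=(P[...,2]>.33)&(P[...,2]<.40); m[:120]=0; m[160:]=0; m[:,:260]=0; m[:,340:]=0
b=P[m]; rel=(b-hinge); x=rel@F; a=np.arctan2(rel[:,2],-x); print('hood',np.median(a)-.1355)
t0=load('top6'); d=cv2.absdiff(t['pixels'],t0['pixels']).max(2)[150:190,268:350]; print('unit diff',(d>40).sum())
a0=t0['pixels'][140:200,265:355].astype(np.float32).mean(2);a1=t['pixels'][140:200,265:355].astype(np.float32).mean(2); print(cv2.phaseCorrelate(a0,a1))
E
```

```text
15.225 [ 0.48604254 -0.08356276  0.19410828] tool F [ 0.25  0.1  -0.82] to go (array([   0.6, -111. ,  168.6]), array([0.11, 0.06, 0.04]))
hood 1.0856348575513777
unit diff 175
((-0.03118746754550017, 0.010566683399964916), 0.851651810893306)
```

View pics/side8.png

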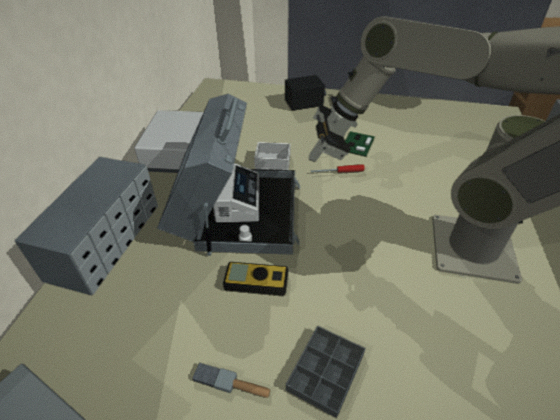

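View pics/top8z.png

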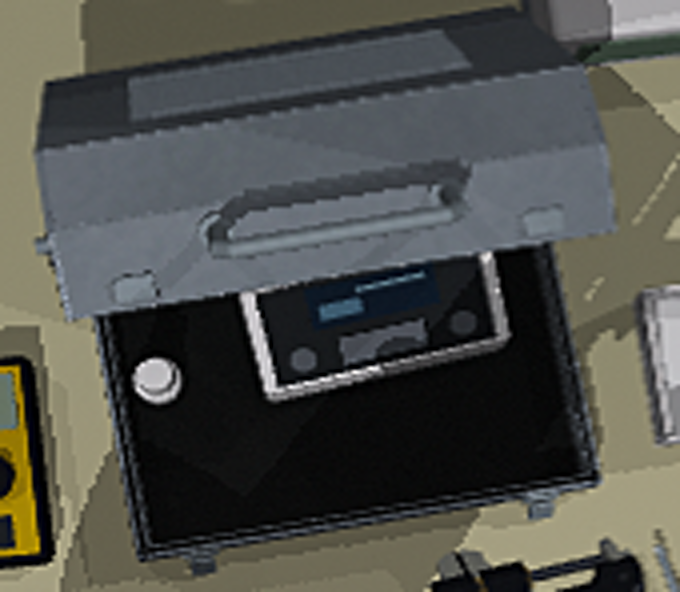

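The side view shows the hood open, the arm clear and the bystanders in place. The top view shows the unit unmoved (shift 0.03 px), with its wide key at zoomed (384,343). Handing in.

```bash
python3 -c "
from workcell import r
print(r.job_done()); print(r.read_state()['time_s'])"
```

```text
the job is handed in; nothing more can be done
None
the job is handed in; nothing more can be done
```

The hood stands wide open on its struts and the wide key has been pressed. I handed the job in at about 15.3 s of the 54 s allowed. The job reports no verdict.

**Hood:** I hooked the closed fingers under the bar and followed its arc at about 0.35 rad/s, up to about 0.9 rad. The struts then carried the hood away from the fingers to its stop. The cameras measured it at about 1.08 rad, both before and after the key press, with no force on the fingers when they came off.

**Key:** I pressed square to the keypad, felt contact at 4.6 N and built up to about 19.5 N. That is past the 7.5 N at which the key is fully in and under the 35 N limit. I then eased to 12 N and withdrew along the same line. The key's travel can't be measured directly, so the press rests on the force, and the spring-back only on the fingers being clear.

**Last checks:** The unit had shifted by only about 0.03 pixel in the top view. The bystanders stood in place in the pictures, and the arm was clear with only sensor noise on the force reading.

**What went wrong:** My first approach, tilted 45°, was out of reach and stopped with joint 2 on its lower limit (reading −0.892 against the listed −0.89) and joint 3 close to its own. I fitted a kinematic model and used a steeper tilt instead. The fingers also landed about 1 mm down the slope from the key's middle, still inside the key's face.

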